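Clear the notions chest and hold its lid at the balance point

ROBOT

A 6-joint arm with a two-finger parallel gripper is mounted at the origin on the work surface. World frame = base frame: x ahead of the robot, y to its left, z up, the work surface at z = 0. Lengths are in mm, angles in rad, forces in N, time in s.
With the tool pointing down it reaches from about 150 to 775 mm from the base axis. Payload 6.1 kg.
Tool frame: the origin (TCP) lies between the finger pads; the fingertips stand 8 mm ahead of it and the grasp point (between the pads) lies 11 mm behind it; z points along the fingers, y is the line along which they close (so a half turn about z gives the same grasp; the last joint's range is limited). The gripper opens to 85 mm and grips with 20 to 120 N. Pads are 22 mm wide; open, the fingers measure 114 mm over their backs; the gripper's body (76 mm by 85 mm) begins 54 mm behind the grasp point. The pads swing forward as they close: fully open they stand 13 mm farther back than shut.
Start: joints at [-1.11, 0.126, -0.04, 1.405, 0, 1.571], TCP at [233.44, -470.228, 239.295] pointing down, gripper open.
Joint ranges: [-2.72, 2.72], [-0.95, 1.95], [-1.27, 1.35], [-1.78, 2.02], [-1.46, 1.47], [-3.14, 3.14]. Speed limits (rad/s): [2.39, 2.39, 3.01, 3.14, 3.14, 3.14].

INTERFACE

Orientations are given as a unit quaternion [w, x, y, z].
In Python, from plant import manip gives the robot as it stands. Calls block until the motion is done:
- manip.move_ptp(position, orientation): joint-space move of the TCP to a pose.
- manip.servo_line(position, ori=None, velocity=150, force_limit=None): straight line of the TCP; ori=None keeps the orientation; velocity is the mean speed in mm/s. With force_limit (N) it stops when the force on the tool has changed by that much, and returns True; else False.
- manip.move_j(angles): joint-space move.
- manip.open_gripper() and manip.close(): open the fingers fully, or close them until they stop; the grip force is fixed at half the most.
- manip.pause(seconds).
- manip.inverse_kinematics(position, orientation): joint angles nearest the present ones, or None.
- manip.camera(name): name is "scene" or "top" or "wrist"; returns the picture (400x640x3 uint8, red, green, blue); there is no depth.
- manip.camera_info(name): a dict with "intrinsics" (3x3 intrinsics, pixels), "xyz" and "attitude" of the camera in the world. Camera axes: x right, y down, z forward; pixel columns grow to the right and rows downward; lengths in mm; the calibration is good to about 2 mm. A picture is of the moment at which its call begins: read the wrist's pose just before it. camera_info takes no time and is no camera call; for the wrist camera it gives the pose at the moment of the call.
A pose or a line that the arm cannot do raises manip.IKError and nothing moves.
- manip.close_job(): hands the job in; it is judged then, once.
Trained networks look in the newest picture that a camera, given by its name, has taken for a name from the list of things; names that differ only in an ending like _2 or _b are one class to them, and where a whole thing is asked for, a point or a joint stands for the part that bears it (a point fixed in the world has none). Each returns a list of dicts, best first, with "score" (0 to 1); they miss things now and then, are a little off and sometimes report something else, mostly with a low value. They report only what shows in the picture. A call takes as long as a camera call. They do not tell look-alikes from the thing itself.
- manip.boxes_of(label, camera): "pixel" ([column, row] in pixels, amid what is visible of it).
- manip.place_of(label, camera): "pixel" ([column, row] in pixels: a listed point, or the origin of a listed thing).
Readings, each from a call of its own:
- manip.read_clock(): time.
- manip.read_qpos(): joint angles.
- manip.read_joint_vel(): joint speeds.
- manip.read_tau(): joint torques, N m.
- manip.read_tool_pos(): TCP position.
- manip.read_orientation(): TCP orientation.
- manip.read_contact_force(): force on the tool from outside, world axes, zero at the start.
- manip.read_wrist_torque(): the same for the moment, N m.
- manip.read_grip_width(): finger opening in mm.
- manip.read_finger_force(): force on a finger pad.
Only numpy, scipy, OpenCV 4.12 (cv2) and the standard library are available. Lean on these libraries where they do the work, as an engineer would, in place of code of your own. Each camera call takes 0.05 s, during which the arm holds its last target. There are 200 camera calls.

TASK

The square bottle has fallen over on top of the closed notions chest, so the chest cannot be opened: stand it upright in the middle of the round cork mat, set down rather than dropped, and let go of it. Then take the chest's lid by its bar handle, swing it up to its balance point, where it stands straight up and would fall neither shut nor open, and finish while still holding it there by the bar, motionless. Leave everything else on the bench where it is.

Things in the scene. Friction and masses are not known exactly. Their poses are not given: they have to be found in the camera images.
- bottle_mid (a point): square-section amber glass bottle with paper label and round black cap, closed; body 46 x 46 x 105, then neck 26 diameter to 117, then cap 34 diameter to 140 (all heights from its foot); about 0.28 kg, balanced about 60 from the foot. It starts lying on the closed lid, roughly along the chest's long side, cap to the robot's left. This point is on its long axis, 70 above its foot; z runs along the bottle from foot to cap, x and y are square to its flat faces
- bottle: the same bottle; origin at the centre of its underside, axes as for bottle_mid
- mat_top (a point): centre of the top of the round cork mat, 120 diameter, 5 thick, fixed to the bench
- lid_hinge (a point): on the chest: the middle of the lid's hinge axis, along the far top edge of the light wood notions chest (130 deep x 260 wide x 98 high with lid, fixed to the bench). x points from the bar side to the hinge side (away from the robot), y along the hinge axis, z up. The closed lid is a board 10 thick whose mid-plane lies at the height of this point; its top is 5 above it
- lid_bar (a point): on the lid: the middle of its bar handle, a round steel bar 12 diameter and 122 long, parallel to the hinge axis and 170 from it in the lid's mid-plane, carried 40 in front of the lid's front edge by two thin posts 110 apart. Free gap of 34 between bar and lid edge. The bar can turn between the fingers while the lid swings. Axes as lid_hinge when closed; they turn with the lid
- lid (a joint): hinge angle of the lid in rad: 0 closed, 1.571 straight up (its balance point: the bar is right above the hinge axis), 2.2 fallen fully open to the back. The lid weighs about 0.40 kg with almost no hinge friction: it falls shut below, and open beyond, the balance point
- hat_block: bystander: domed solid wooden hat block, 160 wide, 120 high; origin at the centre of its underside
- spool: bystander: empty wooden thread spool, 42 diameter, 46 high, standing on end; origin at the centre of its underside
- pin_tin: bystander: low round steel tin, 64 diameter, 34 high; origin at the centre of its underside
- brush: bystander: clothes brush lying bristles down, wooden back, 130 x 45 x 32 high; origin at the centre of its underside
- jar: bystander: round glass jar with a lid, 60 diameter, 80 high; origin at the centre of its underside
- tape_case: bystander: rounded steel tape-measure case, 60 x 30 x 55 high; origin at the centre of its underside
- iron_weight: bystander: dark iron weight with a small knob, 56 diameter, 52 high; origin at the centre of its underside
Mind the look-alikes: they are no part of the job. Leave any pink or yellow look-alike of the bottle alone. Leave any blue look-alike of the part that bears mat_top alone.

How it is judged:
By the outcome, as a careful person would: the job done as asked, in the order asked, and still so for the second after the job is handed in, while the arm keeps its last pose, push and grip.
It also fails if it takes over 72 s, if anything falls off the work surface, if the arm or the gripper's body presses on something with over 40 N, if the wrist force passes 120 N, or if a joint passes its speed limit or range.

## Working session

There is one attempt and no reset: what is moved stays moved. The work goes in short steps, each a Python script; the robot and the scene stay as the last script left them, time stands still between calls to the robot, and variables do not carry over. Pictures are saved under pics/ and viewed, at most 10 in all, crops included, and the job is handed in when it is done.

```bash
mkdir -p pics; ls; cat > h.py <<'E'
import numpy as np, cv2
from plant import manip as m
def info(c):
    i=m.camera_info(c); return np.array(i["intrinsics"]),np.array(i["xyz"]),i["attitude"]
def rot(a):
    a=np.array(a,float)
    if a.shape==(3,3): return a
    from scipy.spatial.transform import Rotation as R
    return R.from_quat(a[[1,2,3,0]]).as_matrix()
def ray(c,px,i=None):
    K,p,a=i or info(c); d=rot(a)@np.linalg.inv(K)@[px[0],px[1],1]; return p,d/np.linalg.norm(d)
def onz(c,px,z,i=None):
    p,d=ray(c,px,i); return p+d*(z-p[2])/d[2]
def tri(rays):
    A=0;b=0
    for p,d in rays:
        M=np.eye(3)-np.outer(d,d);A=A+M;b=b+M@p
    x=np.linalg.solve(A,b); return x,[np.linalg.norm((np.eye(3)-np.outer(d,d))@(x-p)) for p,d in rays]
def save(c,n):
    im=m.camera(c); cv2.imwrite(f"pics/{n}.png",im[:,:,::-1]); return im
E
python3 - <<'E'
from h import *
np.set_printoptions(precision=1,suppress=True)
a=save("scene","s0");b=save("top","t0")
for c in("scene","top"):
    print(c,m.camera_info(c))
    for l in["bottle_mid","bottle","mat_top","lid_hinge","lid_bar","hat_block","spool","pin_tin","brush","jar","tape_case","iron_weight"]:
        print(l,[(np.round(r["pixel"]).tolist(),round(r["score"],2)) for r in m.place_of(l,c)][:4])
cv2.imwrite("pics/both0.png",np.vstack([a,b])[:,:,::-1][:, :])
E
```

```text
pics
scene {'intrinsics': array([[378.4,   0. , 322.4],
       [  0. , 378.4, 196.1],
       [  0. ,   0. ,   1. ]]), 'xyz': array([1063.8,  443.6,  834.9]), 'attitude': array([-0.2,  0.4,  0.8, -0.3])}
bottle_mid [([240.0, 166.0], 0.97), ([279.0, 192.0], 0.95), ([258.0, 132.0], 0.56)]
bottle [([266.0, 182.0], 0.88), ([244.0, 138.0], 0.71), ([236.0, 154.0], 0.63)]
mat_top [([492.0, 306.0], 0.8), ([423.0, 282.0], 0.75), ([327.0, 290.0], 0.21)]
lid_hinge [([253.0, 210.0], 0.59), ([280.0, 191.0], 0.45)]
lid_bar [([311.0, 181.0], 0.56)]
hat_block [([360.0, 337.0], 0.91)]
spool [([386.0, 213.0], 0.72), ([278.0, 194.0], 0.54), ([422.0, 281.0], 0.5)]
pin_tin [([326.0, 289.0], 0.6)]
brush [([313.0, 164.0], 0.79)]
jar [([184.0, 172.0], 0.84)]
tape_case [([228.0, 268.0], 0.88)]
iron_weight [([463.0, 232.0], 0.98), ([359.0, 336.0], 0.25)]
top {'intrinsics': array([[378.5,   0. , 319.7],
       [  0. , 378.5, 204.4],
       [  0. ,   0. ,   1. ]]), 'xyz': array([ 305.2,  -20.6, 1256.6]), 'attitude': array([-0.1,  0.7, -0.7,  0.1])}
bottle_mid [([351.0, 193.0], 0.82), ([426.0, 234.0], 0.6), ([457.0, 290.0], 0.59)]
bottle [([372.0, 200.0], 0.72), ([454.0, 267.0], 0.68), ([445.0, 245.0], 0.59)]
mat_top [([179.0, 216.0], 0.81), ([372.0, 204.0], 0.63), ([226.0, 208.0], 0.62)]
lid_hinge [([364.0, 183.0], 0.89)]
lid_bar [([341.0, 227.0], 0.58)]
hat_block [([209.0, 266.0], 0.69)]
spool [([276.0, 259.0], 0.53)]
pin_tin [([283.0, 172.0], 0.68)]
brush [([369.0, 281.0], 0.86)]
jar [([465.0, 204.0], 0.9)]
tape_case [([358.0, 147.0], 0.51)]
iron_weight [([211.0, 268.0], 0.75), ([283.0, 172.0], 0.28)]
```

View pics/s0.png

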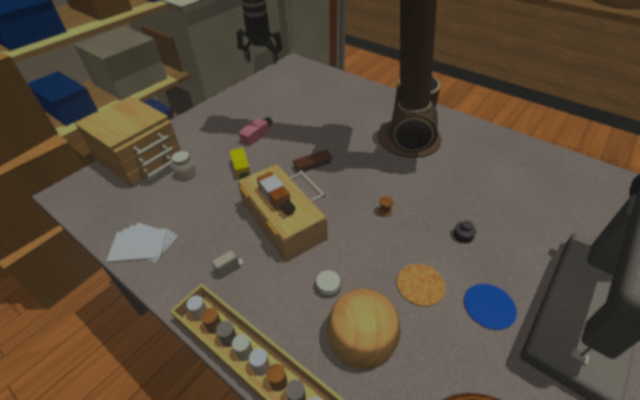

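View pics/t0.png

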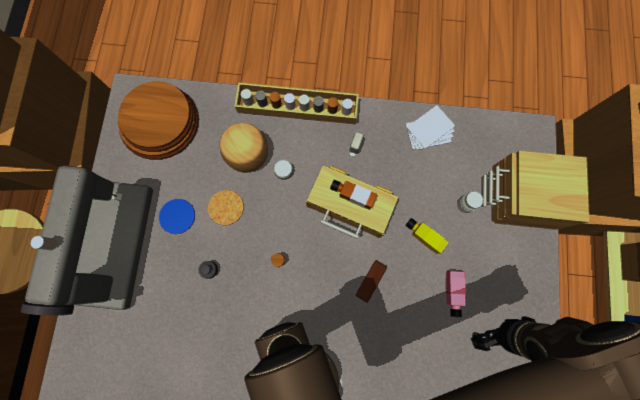

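The amber bottle lies on the chest at top (353,194) / scene (273,190). The pink one (457,290) and the yellow one (430,236) are look-alikes. The cork mat is the orange disc at top (226,208) / scene (421,284), and the blue disc at (178,216) is its look-alike. I'll measure coarsely, confirm with a crop, then go to a wrist view.

```bash
python3 - <<'E'
from h import *
np.set_printoptions(precision=1,suppress=True)
a=cv2.imread("pics/s0.png");b=cv2.imread("pics/t0.png")
c1=cv2.resize(b[150:250,190:410],None,fx=3.6,fy=3,interpolation=cv2.INTER_CUBIC)[:, :792]
c1=cv2.resize(b[155:245,200:410],(770,330),interpolation=cv2.INTER_CUBIC)
c2=cv2.resize(a[150:270,210:490][:, :],(770,330-0),interpolation=cv2.INTER_CUBIC)
cv2.imwrite("pics/crop0.png",np.vstack([c1,c2])[:600])
print("mat",onz("top",(226,208),5),onz("scene",(421,284),5))
print("hinge",onz("top",(364,183),93),onz("scene",(253,210),93))
print("bar",onz("top",(341,227),93),onz("scene",(311,181),93))
print("bottle cap/foot",onz("top",(333,186),121),onz("top",(376,202),121))
for n,p in dict(hat=(209,266),hat2=(243,147),spool=(278,260),iron=(208,269),tin=(283,170),brush=(371,281)).items(): print(n,onz("top",p,30))
print(m.read_orientation(),info("wrist")[1], rot(info("wrist")[2]))
E
```

```text
mat [516.3 315.3   5. ] [522.5 318.2   5. ]
hinge [ 626.4 -131.7   93. ] [ 647.3 -128.3   93. ]
bar [478.6 -71.8  93. ] [466.9 -75.6  93. ]
bottle cap/foot [599.2 -34.4 121. ] [ 562.4 -170.4  121. ]
hat [319.4 334.   30. ]
hat2 [727.9 283.1  30. ]
spool [360.8 116.9  30. ]
iron [309.7 335.7  30. ]
tin [660.8 137.4  30. ]
brush [ 325.4 -185.1   30. ]
[ 0.   1.   0.2 -0. ] [ 293.7 -440.7  374.2] [[ 0.4 -0.9 -0.2]
 [-0.9 -0.4 -0.1]
 [ 0.   0.3 -1. ]]
```

View pics/crop0.png

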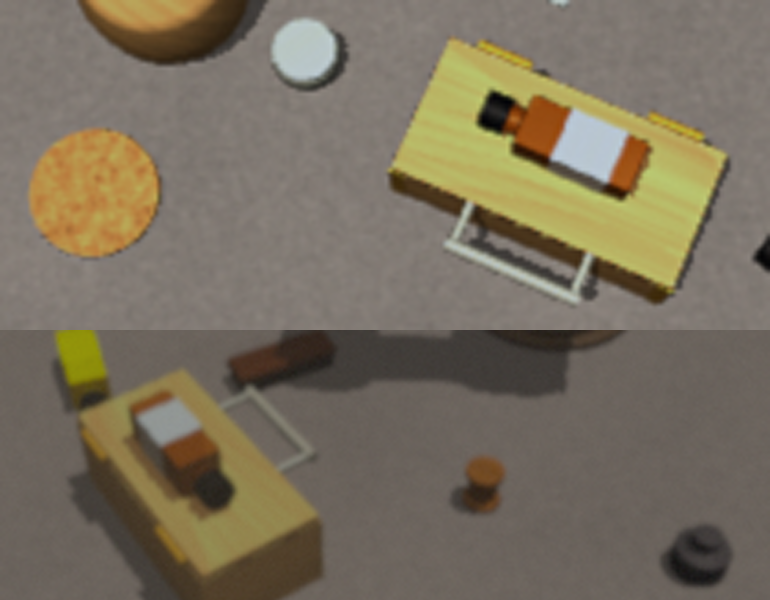

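Confirmed: the amber bottle with the white label is on the chest, cap to the left, and the mat is the orange cork disc. Next a wrist view of the chest, and an IK check of the whole plan.

```bash
cat >> h.py <<'E'
from scipy.spatial.transform import Rotation as R
def q(x,z):
    z=np.array(z,float);z/=np.linalg.norm(z);x=np.array(x,float);x=x-z*(x@z);x/=np.linalg.norm(x)
    r=R.from_matrix(np.c_[x,np.cross(z,x),z]).as_quat();return [r[3],r[0],r[1],r[2]]
def rq(qq): return rot(qq)
E
python3 - <<'E'
from h import *
np.set_printoptions(precision=2,suppress=True)
b=np.array([37,136,0.])/141
T=np.radians(20)
D=np.array([0,0,-1.])
for s in(1,-1):
  for t in(0,10,20,30):
    t=np.radians(t)
    z=np.cos(t)*D-np.sin(t)*b      # leaning from cap side
    print(s,np.degrees(t),"pick",m.inverse_kinematics([575,-105,116],q(s*b,z)))
    for yaw in(-30,0,31,60,90):
        h=np.array([np.cos(np.radians(yaw)),np.sin(np.radians(yaw)),0])
        zz=np.cos(t)*h+np.sin(t)*D
        j=m.inverse_kinematics(list(np.array([516,315,75])+11*zz),q(s*np.array([0,0,1.]),zz))
        if j is not None: print("   place",yaw,np.array(j))
u=np.array([.93,-.36,0]) # hinge dir approx
n=np.array([0,0,1.])
for s in(1,-1):
  for p in(0,20,40,60):
    p=np.radians(p); z=np.cos(p)*u+np.sin(p)*D
    print(s,p,[m.inverse_kinematics(list(np.array(P)+11*z),q(s*np.cross([0,0,1.],u) if 0 else s*np.cross(u,n),z)) is not None for P in([473,-74,93],[520,-90,210],[633,-135,263])])
qq=q(b,D)
m.move_ptp([530,-120,330],qq)
i=info("wrist");im=save("wrist","w1");print(i[1],m.read_clock())
for l in["bottle_mid","bottle","lid_hinge","lid_bar"]:
    print(l,[(np.round(r["pixel"]).tolist(),round(r["score"],2)) for r in m.place_of(l,"wrist")][:3])
import pickle;pickle.dump(i,open("w1.pkl","wb"))
E
```

```text
1 0.0 pick [-0.18  0.26 -0.14  1.17  0.    1.66]
1 10.0 pick [-0.1   0.29 -0.12  1.19 -0.17  1.74]
   place -30 [ 1.02  0.43 -0.65  0.32 -1.39 -1.75]
   place 0 [ 0.91  0.45 -1.24 -1.41 -0.89 -2.92]
   place 60 [ 0.21  0.46 -1.27 -1.47  0.82  2.95]
   place 90 [ 0.08  0.38 -0.77 -0.02  1.38  2.02]
1 20.0 pick [-0.02  0.33 -0.1   1.24 -0.34  1.83]
   place -30 [ 0.99  0.36 -0.6   0.46 -1.22 -1.73]
   place 0 [ 0.89  0.19 -1.16 -0.82 -0.82 -2.74]
   place 60 [ 0.23  0.19 -1.18 -0.88  0.76  2.79]
   place 90 [ 0.11  0.32 -0.68  0.29  1.21  1.87]
1 29.999999999999996 pick [ 0.05  0.38 -0.07  1.3  -0.49  1.94]
   place -30 [ 0.95  0.3  -0.57  0.54 -1.04 -1.76]
   place 0 [ 0.85  0.05 -1.04 -0.37 -0.71 -2.62]
   place 31 [ 0.55 -0.02 -1.2  -0.66 -0.01 -3.14]
   place 60 [ 0.27  0.04 -1.06 -0.42  0.66  2.68]
   place 90 [ 0.15  0.26 -0.62  0.44  1.03  1.86]
-1 0.0 pick [-0.18  0.26 -0.14  1.17  0.   -1.49]
-1 10.0 pick [-0.1   0.29 -0.12  1.19 -0.17 -1.4 ]
   place -30 [ 1.02  0.43 -0.65  0.32 -1.39  1.39]
   place 0 [ 0.91  0.45 -1.24 -1.41 -0.89  0.22]
   place 60 [ 0.21  0.46 -1.27 -1.47
[... 443 characters left out ...]
 0.85  0.05 -1.04 -0.37 -0.71  0.52]
   place 31 [ 0.55 -0.02 -1.2  -0.66 -0.01  0.01]
   place 60 [ 0.27  0.04 -1.06 -0.42  0.66 -0.46]
   place 90 [ 0.15  0.26 -0.62  0.44  1.03 -1.29]
1 0.0 [False, False, True]
1 0.3490658503988659 [False, True, True]
1 0.6981317007977318 [True, True, True]
1 1.0471975511965976 [True, True, True]
-1 0.0 [False, False, True]
-1 0.3490658503988659 [False, True, True]
-1 0.6981317007977318 [True, True, True]
-1 1.0471975511965976 [True, True, True]
[548.01 -56.65 464.67] 3.0583
bottle_mid [([356.0, 147.0], 0.72), ([333.0, 294.0], 0.66)]
bottle [([322.0, 323.0], 0.88), ([351.0, 200.0], 0.81)]
lid_hinge [([395.0, 149.0], 0.66)]
lid_bar [([264.0, 147.0], 0.67)]
```

View pics/w1.png

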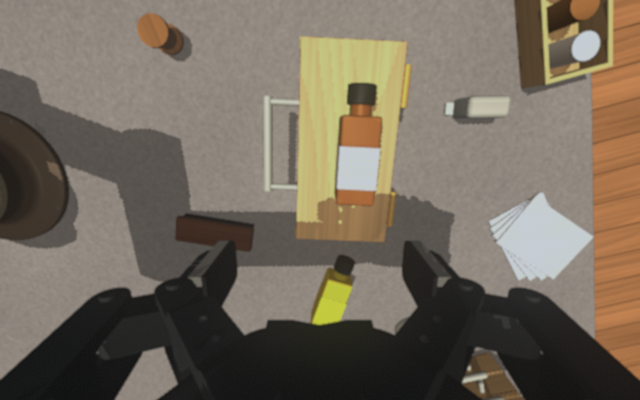

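The view shows the bottle's cap end at (362,84) and foot edge at (355,205), the lid corners at (302,38), (406,42), (384,241), (297,238), and the bar from (267,97) to (267,189).

```bash
python3 - <<'E'
from h import *
import pickle;i=pickle.load(open("w1.pkl","rb"));np.set_printoptions(precision=1,suppress=True)
f=lambda p,z:onz("wrist",p,z,i)
capL,capR,footL,footR=f((349,95),121),f((376,96),121),f((337,204),144),f((374.5,206),144)
print("bottle cap width",np.linalg.norm(capL-capR),"foot w",np.linalg.norm(footL-footR))
topL,topR=f((344,117),144),f((381.5,118.5),144); print("body len",np.linalg.norm((topL+topR-footL-footR)/2), "w",np.linalg.norm(topL-topR))
foot=(footL+footR)/2;sh=(topL+topR)/2;cap=(capL+capR)/2
print(foot,sh,cap,f((362,84),121)); d=sh-foot;print("yaw",np.degrees(np.arctan2(d[1],d[0])),"capyaw",np.degrees(np.arctan2(*(cap-foot)[[1,0]])))
c=[f(p,98) for p in((302,38),(406,42),(384,241),(297,238))];print("lid",c,[np.linalg.norm(c[k]-c[k-1]) for k in range(4)])
e=[f(p,93) for p in((267,97),(267,189))];print("bar",e,np.linalg.norm(e[0]-e[1]),(e[0]+e[1])/2)
far=(c[1]+c[2])/2;near=(c[0]+c[3])/2;print("far mid",far,"near",near)
K,p,a=info("top");print("top bar",[onz("top",(200+x/3.667,155+y/3.667),93) for x,y in((448,244),(577,299))])
print("top lid",[onz("top",(200+x/3.667,155+y/3.667),98) for x,y in((452,40),(727,157),(668,290),(392,170))])
E
```

```text
bottle cap width 31.632839324995643 foot w 45.513456547216485
body len 101.43769540563723 w 41.83950635334167
[ 565.6 -161.2  144. ] [596.5 -64.6 144. ] [605.3 -40.7 121. ] [607.5 -28.4 121. ]
yaw 72.27398413880343 capyaw 71.77683750883602
lid [array([554.3,  41.9,  98. ]), array([672.5,   5.1,  98. ]), array([ 594.7, -239.4,   98. ]), array([ 475.7, -201.9,   98. ])] [np.float64(256.1858090848455), np.float64(123.80085654307348), np.float64(256.6119846605153), np.float64(124.75102776485255)]
bar [array([492.9,  -9.2,  93. ]), array([ 455.6, -123. ,   93. ])] 119.7654912119281 [474.3 -66.1  93. ]
far mid [ 633.6 -117.1   98. ] near [515. -80.  98.]
top bar [array([489.6, -12. ,  93. ]), array([ 454.2, -124.7,   93. ])]
top lid [array([667.8,   2.6,  98. ]), array([ 588.2, -241.9,   98. ]), array([ 468.9, -199.6,   98. ]), array([547.5,  41.9,  98. ])]
```

```bash
python3 - <<'E'
from h import *
np.set_printoptions(precision=1,suppress=True)
M=[]
for c,n,px in(("top","t0",(226,208)),("scene","s0",(421,284))):
    im=cv2.cvtColor(cv2.imread(f"pics/{n}.png"),cv2.COLOR_BGR2HSV)
    k=cv2.inRange(im,(5,90,90),(25,255,255));_,lab,st,ce=cv2.connectedComponentsWithStats(k)
    l=lab[px[1],px[0]];print(c,ce[l],st[l]);p=onz(c,ce[l],5);print(p);M.append(p)
mat=np.mean(M,0);np.save("mat.npy",mat);print("mat",mat)
y=np.radians(72);b=np.array([np.cos(y),np.sin(y),0]);D=np.array([0,0,-1.]);t=np.radians(20)
z=np.cos(t)*D-np.sin(t)*b;Q=q(b,z)
g=np.array([565.8,-161.2,0])+68*b;g[2]=125;P=g+11*z
m.move_ptp(list(P-90*z),Q)
hit=m.servo_line(list(P),velocity=80,force_limit=15);print("hit",hit,m.read_tool_pos(),P)
m.close();print("w",m.read_grip_width(),m.read_finger_force(),m.read_contact_force())
m.servo_line(list(P+[0,0,130]),velocity=120)
print("w",m.read_grip_width(),m.read_contact_force(),m.read_clock());save("wrist","w2")
E
```

```text
top [225.4 207.1] [208 190  36  35 997]
[519.1 317.9   5. ]
scene [420.6 284.5] [ 396  264   50   42 1632]
[524.4 318.1   5. ]
mat [521.7 318.    5. ]
hit False [ 586.1 -100.   115.2] [ 585.7 -100.1  114.7]
w 45.24184253718218 62.00551629066467 [-1.3  1.9  4.6]
w 45.51736020445304 [ 1.1 -0.3 -3.2] 6.8917
```

View pics/w2.png

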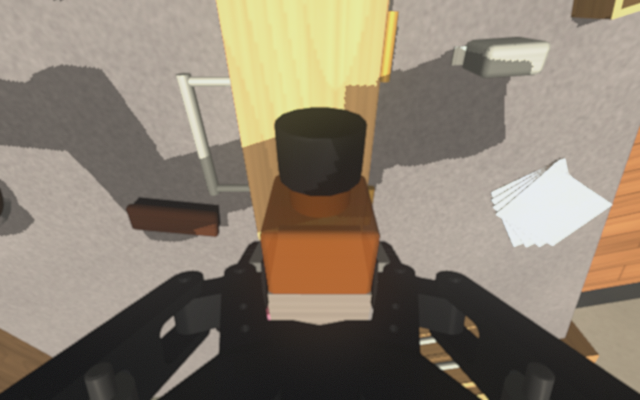

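The bottle is held squarely: cap at (320,140), body centred between the fingers. Now upright and onto the mat.

```bash
python3 - <<'E'
from h import *
np.set_printoptions(precision=2,suppress=True)
mat=np.load("mat.npy");t=np.radians(20);D=np.array([0,0,-1.]);yw=np.radians(85)
h=np.array([np.cos(yw),np.sin(yw),0]);z=np.cos(t)*h+np.sin(t)*D;Q=q([0,0,1],z)
g=mat-4*h;g[2]=5+68;P=g+11*z
print(m.inverse_kinematics(list(P),Q))
m.move_ptp(list(P+[0,0,110]),Q)
save("scene","s3a")
m.servo_line(list(P+[0,0,15]),velocity=100)
m.pause(.3)
hit=m.servo_line(list(P-[0,0,12]),velocity=15,force_limit=5)
print(hit,m.read_tool_pos()-P,m.read_contact_force(),m.read_wrist_torque(),m.read_clock())
a=save("scene","s3");w=save("top","t3")
cv2.imwrite("pics/c3.png",np.hstack([cv2.resize(a[200:340,360:500],(400,400)),cv2.resize(w[130:270,160:300],(400,400))])[:,:,::-1])
E
```

```text
[ 0.11  0.27 -0.79  0.01  1.17  2.1 ]
True [0.06 0.13 5.16] [1.68 2.27 3.11] [-0.08 -0.15 -0.19] 10.825
```

View pics/c3.png

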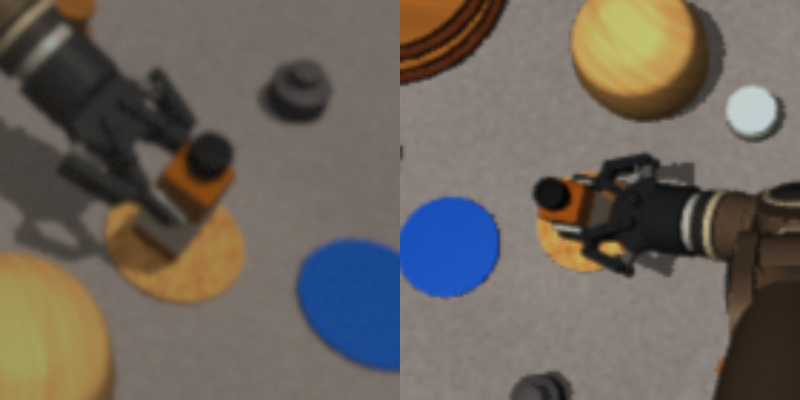

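```bash
python3 - <<'E'
from h import *
np.set_printoptions(precision=1,suppress=True)
mat=np.load("mat.npy")
def proj(c,P):
    K,p,a=info(c);v=K@(rot(a).T@(np.array(P)-p));return v[:2]/v[2]
for c in("top","scene"):
    print(c,"expect cap top",proj(c,mat+[0,0,140]),"foot",proj(c,mat),"tcp",proj(c,m.read_tool_pos()))
print("obs top cap",[160+(551-400)/2.857,130+193/2.857],"scene",[360+210/2.857,200+157/2.857])
print(tri([ray("top",[160+(551-400)/2.857,130+193/2.857]),ray("scene",[360+210/2.857,200+157/2.857])]))
a=cv2.imread("pics/s3.png");w=cv2.imread("pics/t3.png")
cv2.imwrite("pics/c4.png",np.hstack([cv2.resize(a[230:310,385:465],(400,400),interpolation=cv2.INTER_CUBIC),cv2.resize(w[170:240,190:260],(400,400),interpolation=cv2.INTER_CUBIC)]))
E
```

```text
top expect cap top [214.2 197.2] foot [225.5 206.3] tcp [218.2 201.7]
scene expect cap top [431.8 250.1] foot [421.1 283.7] tcp [428.4 269.6]
obs top cap [212.85264263213162, 197.55337766888346] scene [433.5036751837592, 254.95274763738186]
(array([522.5, 325.2, 133.6]), [np.float64(0.19917102342729628), np.float64(0.19917102342723345)])
```

View pics/c4.png

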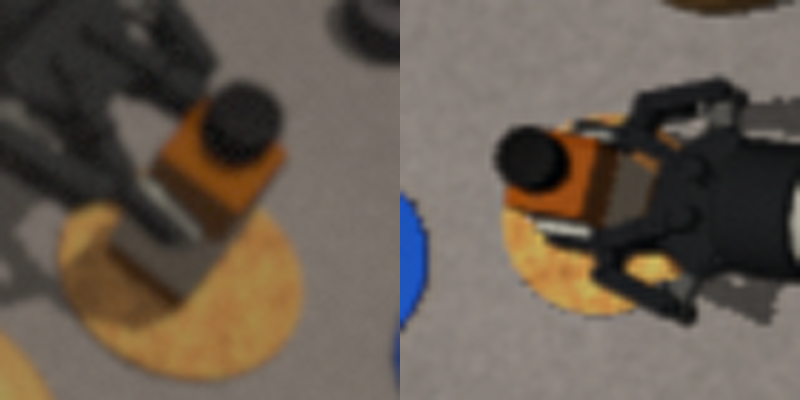

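```bash
python3 - <<'E'
from h import *
t=np.radians(20);D=np.array([0,0,-1.]);yw=np.radians(85);h=np.array([np.cos(yw),np.sin(yw),0]);s=np.array([-h[1],h[0],0])
z=np.cos(t)*h+np.sin(t)*D;g=m.read_tool_pos()-11*z; up=-D
rows=[]
for c,n,x0,y0,S in(("scene","s3",380,225,90),("top","t3",185,165,80)):
    K,p,a=info(c);Rm=rot(a);row=[]
    im=cv2.imread(f"pics/{n}.png")
    for tilt in(None,0,8):
        o=cv2.resize(im[y0:y0+S,x0:x0+S],(266,266),interpolation=cv2.INTER_CUBIC);o=cv2.convertScaleAbs(o,alpha=1.4)
        if tilt is not None:
            T=np.radians(tilt);ax=np.cos(T)*up+np.sin(T)*h;f=np.cos(T)*h-np.sin(T)*up
            foot=g+4*f-68*ax
            def pr(P): v=K@(Rm.T@(P-p));return tuple(int(k) for k in ((v[:2]/v[2]-[x0,y0]+.5)*266/S))
            cs=[(1,1),(1,-1),(-1,-1),(-1,1)]
            for i in range(4):
                A,B=cs[i],cs[(i+1)%4];P=lambda C,k:pr(foot+23*C[0]*f+23*C[1]*s+k*ax)
                cv2.line(o,P(A,0),P(B,0),(0,255,0),1);cv2.line(o,P(A,105),P(B,105),(255,255,0),1);cv2.line(o,P(A,0),P(A,105),(0,255,0),1)
            cv2.polylines(o,[np.array([pr(foot+140*ax+17*(np.cos(w)*f+np.sin(w)*s)) for w in np.linspace(0,6.3,24)])],True,(0,0,255),1)
        row.append(o)
    rows.append(np.hstack(row))
cv2.imwrite("pics/c5.png",np.vstack(rows))
E
```

```text
(no output)
```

View pics/c5.png

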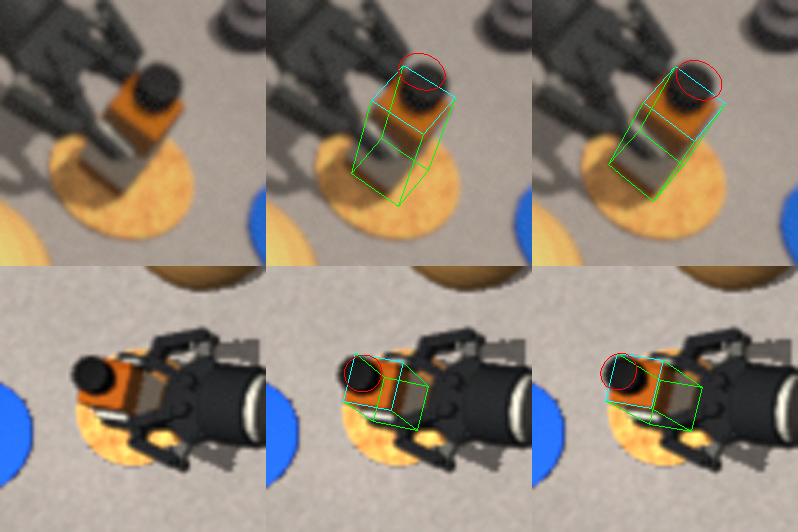

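The overlay shows the bottle held about 6–7° cap-forward, which agrees with the 5 mm early contact. I'll lift, correct the tool pitch, and set it down flat.

```bash
python3 - <<'E'
from h import *
np.set_printoptions(precision=2,suppress=True)
mat=np.load("mat.npy");D=np.array([0,0,-1.]);yw=np.radians(85);h=np.array([np.cos(yw),np.sin(yw),0])
m.servo_line(list(np.array(m.read_tool_pos())+[0,0,12]),velocity=40)
t=np.radians(13.5);z=np.cos(t)*h+np.sin(t)*D;Q=q([0,0,1],z)
g=mat-4*h;g[2]=73;P=g+11*z
m.servo_line(list(P+[0,0,14]),ori=Q,velocity=40);m.pause(.3)
hit=m.servo_line(list(P-[0,0,8]),velocity=12,force_limit=4)
print(hit,m.read_tool_pos()-P,m.read_contact_force(),m.read_wrist_torque())
hit=m.servo_line(list(np.array(m.read_tool_pos())-[0,0,6]),velocity=12,force_limit=8)
print(hit,m.read_tool_pos()-P,m.read_contact_force(),m.read_clock())
a=save("scene","s6");w=save("top","t6")
cv2.imwrite("pics/c6.png",np.hstack([cv2.resize(a[225:315,380:470],(400,400)),cv2.resize(w[165:245,185:265],(400,400))])[:,:,::-1])
E
```

```text
True [-0.   -0.07  2.84] [ 0.09 -2.34  3.57] [-0.16  0.05 -0.19]
True [-0.   -0.07  2.84] [ 1.   -1.08  2.78] 13.3583
```

View pics/c6.png

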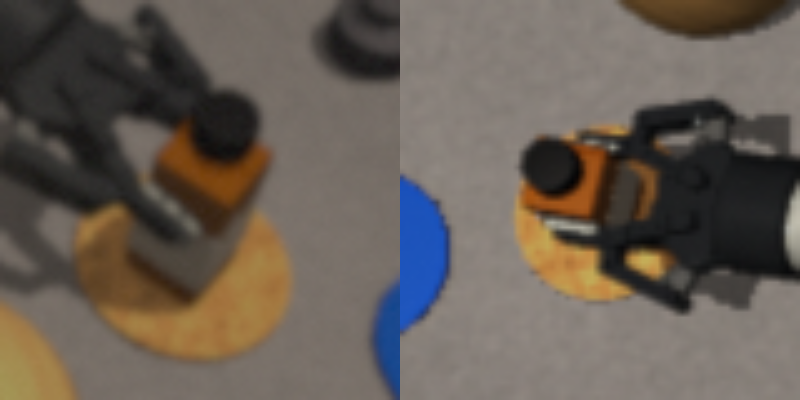

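The bottle now stands upright and in contact, roughly mid-mat. Release and back off, then check.

```bash
python3 - <<'E'
from h import *
np.set_printoptions(precision=2,suppress=True)
m.open_gripper();m.pause(.3)
z=rot(m.read_orientation())[:,2];p=np.array(m.read_tool_pos())
m.servo_line(list(p-130*z),velocity=100)
m.servo_line(list(p-150*z+[0,0,150]),velocity=150)
a=save("scene","s7");w=save("top","t7");print(m.read_clock())
cv2.imwrite("pics/c7.png",np.hstack([cv2.resize(a[225:315,380:470],(400,400)),cv2.resize(w[165:245,185:265],(400,400))])[:,:,::-1])
print("mat view shift check",[ (l,c,[np.round(r["pixel"]).tolist() for r in m.place_of(l,c)][:3]) for c in("top","scene") for l in("bottle","bottle_mid")])
mat=np.load("mat.npy")
for c in("top","scene"):
    K,p,a=info(c)
    for zz in(0,70,140):
        v=K@(rot(a).T@(mat+[0,0,zz]-p));print(c,zz,v[:2]/v[2])
# lid plan IK
u=np.array([np.cos(np.radians(-18)),np.sin(np.radians(-18)),0]);D=np.array([0,0,-1.])
H=np.array([634.5,-118.5,93]);up=-D
for sg in(1,-1):
  for pd in(40,50):
    t=np.radians(pd);z=np.cos(t)*u+np.sin(t)*D;Q=q(sg*np.cross(u,up),z)
    for th in np.radians([0,30,60,90]):
        print(sg,pd,m.inverse_kinematics(list(H+170*(-np.cos(th)*u+np.sin(th)*up)+11*z),Q))
    print("pre",m.inverse_kinematics(list(H-170*u-79*z),Q))
E
```

```text
16.9833
mat view shift check [('bottle', 'top', [[446.0, 248.0], [227.0, 208.0], [456.0, 273.0]]), ('bottle_mid', 'top', [[457.0, 295.0], [223.0, 200.0], [425.0, 235.0]]), ('bottle', 'scene', [[235.0, 152.0], [416.0, 284.0], [243.0, 141.0]]), ('bottle_mid', 'scene', [[257.0, 133.0], [424.0, 262.0], [242.0, 164.0]])]
top 0 [225.47 206.33]
top 70 [220.16 202.03]
top 140 [214.22 197.21]
scene 0 [421.06 283.73]
scene 70 [426.12 267.85]
scene 140 [431.77 250.1 ]
1 40 [-0.   -0.42 -1.2  -0.05 -0.24 -1.37]
1 40 [-0.03 -0.49 -1.02  0.19 -0.22 -1.38]
1 40 [-0.08 -0.39 -0.83  0.27 -0.18 -1.42]
1 40 [-0.12 -0.22 -0.67  0.26 -0.15 -1.45]
pre [ 0.1  -0.71 -1.14  0.3  -0.31 -1.29]
1 50 [-0.04 -0.37 -1.04  0.22 -0.18 -1.36]
1 50 [-0.06 -0.4  -0.86  0.43 -0.17 -1.37]
1 50 [-0.1  -0.3  -0.66  0.53 -0.14 -1.4 ]
1 50 [-0.14 -0.14 -0.49  0.53 -0.11 -1.43]
pre [ 0.03 -0.58 -0.97  0.51 -0.22 -1.3 ]
-1 40 [-0.   -0.42 -1.2  -0.05 -0.24  1.78]
-1 40 [-0.03 -0.49 -1.02  0.19 -0.22  1.76]
-1 40 [-0.08 -0.39 -0.83  0.27 -0.18  1.73]
-1 40 [-0.12 -0.22 -0.67  0.26 -0.15  1.7 ]
pre [ 0.1  -0.71 -1.14  0.3  -0.31  1.85]
-1 50 [-0.04 -0.37 -1.04  0.22 -0.18  1.79]
-1 50 [-0.06 -0.4  -0.86  0.43 -0.17  1.77]
-1 50 [-0.1  -0.3  -0.66  0.53 -0.14  1.74]
-1 50 [-0.14 -0.14 -0.49  0.53 -0.11  1.71]
pre [ 0.03 -0.58 -0.97  0.51 -0.22  1.84]
```

View pics/c7.png

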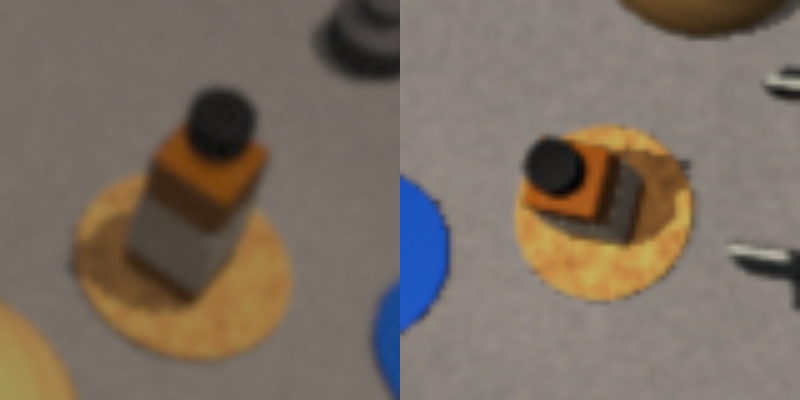

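The bottle stands upright, alone, centred within a few mm: its cap is at top (216,198) and scene (430,252), against expected (215,198) and (431,252). Now the bar: go to the pre-grasp pose, re-measure with the wrist camera, and grip.

```bash
python3 - <<'E'
from h import *
np.set_printoptions(precision=1,suppress=True)
u=np.array([np.cos(np.radians(-18)),np.sin(np.radians(-18)),0]);D=np.array([0,0,-1.]);up=-D;v=np.cross(up,u)
B=np.array([473.5,-67,93])
t=np.radians(45);z=np.cos(t)*u+np.sin(t)*D;Q=q(v,z)
m.move_ptp(list(B-90*z+[0,0,60]),Q)
m.servo_line(list(B-80*z),velocity=120)
i=info("wrist");im=save("wrist","w8")
for l in("lid_bar","lid_hinge"): 
  for r in m.place_of(l,"wrist")[:3]: 
    if 1: 
        p=onz("wrist",r["pixel"],93,i);print(l,np.round(r["pixel"]),round(r["score"],2),p,"rel u,v:",(p-B)@u,(p-B)@v)
K,p,a=i
for P in(B,B+61*v,B-61*v):
    w=K@(rot(a).T@(P-p));print("bar expected px",w[:2]/w[2])
# bright bar profile: sample world points in plane z=93 around the bar along u
g=im.astype(int)
for s in(-30,0,30):
    row=[]
    for du in range(-24,25,2):
        w=K@(rot(a).T@(B+s*v+du*u-p));c,r=(w[:2]/w[2]).round().astype(int)
        row.append(int(g[r,c].sum()//3) if 0<=r<400 and 0<=c<640 else -1)
    print(s,row)
print(m.read_clock())
E
```

```text
lid_bar [316. 204.] 0.74 [473.4 -62.9  93. ] rel u,v: -1.370219037412919 3.8194094146130686
lid_hinge [415. 173.] 0.71 [ 635.2 -111.4   93. ] rel u,v: 167.51721903782706 7.778708410339557
bar expected px [317.3 207.9]
bar expected px [317.1 130.4]
bar expected px [317.5 275. ]
-30 [81, 82, 84, 81, 82, 76, 70, 70, 70, 68, 74, 98, 112, 137, 176, 183, 176, 119, 92, 88, 90, 92, 92, 93, 93]
0 [81, 84, 84, 83, 84, 86, 85, 86, 88, 79, 103, 134, 146, 168, 186, 189, 177, 129, 99, 86, 90, 91, 93, 94, 92]
30 [79, 83, 84, 84, 87, 86, 87, 87, 83, 79, 107, 122, 150, 172, 190, 188, 178, 130, 87, 87, 89, 91, 92, 94, 91]
19.45
```

```bash
python3 - <<'E'
from h import *
np.set_printoptions(precision=2,suppress=True)
u=np.array([np.cos(np.radians(-18)),np.sin(np.radians(-18)),0]);D=np.array([0,0,-1.]);up=-D;v=np.cross(up,u)
B=np.array([473.5,-67,93])+2.5*u+2*v
t=np.radians(45);z=np.cos(t)*u+np.sin(t)*D
P=B+11*z
print("hit",m.servo_line(list(P),velocity=60,force_limit=15),m.read_tool_pos()-P)
f0=np.array(m.read_contact_force())
m.close();m.pause(.3);p=np.array(m.read_tool_pos())
print("w",m.read_grip_width(),m.read_finger_force(),f0,m.read_contact_force(),p-P,m.read_clock())
E
```

```text
hit False [0.04 0.04 0.32]
w 10.074434747721975 58.43044996261597 [-1.02  0.2   0.81] [-9.14  3.49  3.63] [-1.23  0.39 -1.28] 22.1333
```

```bash
cat > lid.py <<'E'
from h import *
np.set_printoptions(precision=2,suppress=True)
u=np.array([np.cos(np.radians(-18)),np.sin(np.radians(-18)),0]);up=np.array([0,0,1.]);v=np.cross(up,u)
def arc(th): th=np.radians(th);return 170*((1-np.cos(th))*u+np.sin(th)*up)
def go(p0,ths,vel=70):
    for a in ths:
        m.servo_line(list(p0+arc(a)),velocity=vel)
        F=np.array(m.read_contact_force());e=np.array(m.read_tool_pos())-p0-arc(a);r=np.radians(a)
        rad=-np.cos(r)*u+np.sin(r)*up;tan=np.sin(r)*u+np.cos(r)*up
        print(a,"Frad %.1f Ftan %.1f Fv %.1f"%(F@rad,F@tan,F@v),"err r %.2f t %.2f v %.2f"%(e@rad,e@tan,e@v),"w %.1f"%m.read_grip_width())
E
python3 - <<'E'
from lid import *
p0=np.array(m.read_tool_pos());np.save("p0.npy",p0)
m.servo_line(list(p0),velocity=20);print(m.read_contact_force(),m.read_tool_pos()-p0)
go(p0,[4,8,12,16,20,25,30])
print(m.read_clock())
E
```

```text
[-2.76  1.28  2.78] [-0.03  0.02  0.04]
4 Frad -5.3 Ftan -4.4 Fv 0.6 err r 0.17 t -0.48 v 0.04 w 9.8
8 Frad 1.1 Ftan -3.2 Fv 1.1 err r 0.55 t -1.12 v -0.01 w 10.5
12 Frad 8.1 Ftan -2.2 Fv 1.2 err r 0.93 t -1.58 v 0.02 w 10.2
16 Frad 7.0 Ftan -4.1 Fv 1.5 err r 1.04 t -2.18 v 0.01 w 9.9
20 Frad 19.4 Ftan -3.3 Fv 2.2 err r 1.39 t -2.90 v -0.01 w 10.2
25 Frad 18.1 Ftan -2.7 Fv 0.4 err r 0.85 t -0.95 v -0.04 w 10.0
30 Frad 8.6 Ftan -2.4 Fv 0.6 err r 0.27 t 1.26 v 0.05 w 10.1
24.6833
```

```bash
python3 - <<'E'
from lid import *
p0=np.load("p0.npy");m.pause(.3);go(p0,[30,35,40,45,50,55,60])
m.pause(.3);go(p0,[60]);print(m.read_clock())
E
```

```text
30 Frad 8.8 Ftan -2.1 Fv 0.6 err r 0.27 t 0.79 v 0.03 w 10.1
35 Frad 16.6 Ftan -1.8 Fv -0.2 err r 0.72 t 2.16 v 0.11 w 10.0
40 Frad 17.9 Ftan -1.3 Fv 0.1 err r 1.23 t 3.33 v 0.11 w 10.0
45 Frad 17.5 Ftan -1.9 Fv 0.7 err r 1.75 t 4.12 v 0.17 w 10.0
50 Frad 15.1 Ftan -1.9 Fv -0.1 err r 2.24 t 4.49 v 0.18 w 9.9
55 Frad 9.9 Ftan -0.6 Fv 1.3 err r 1.72 t 3.14 v 0.21 w 9.8
60 Frad 12.7 Ftan -3.9 Fv 1.3 err r 1.69 t 2.11 v 0.25 w 9.9
60 Frad 12.1 Ftan -4.1 Fv 0.2 err r 1.65 t 1.71 v 0.22 w 10.0
27.9333
```

```bash
python3 - <<'E'
from lid import *
p0=np.load("p0.npy");go(p0,[64,68,72,76,80,84,87,89],50)
m.pause(.4);go(p0,[89])
i=info("wrist");im=save("wrist","w9");save("scene","s9");save("top","t9")
H=p0+170*u   # in tcp coords; bar = tcp-11z
z=rot(m.read_orientation())[:,2];b=np.array(m.read_tool_pos())-11*z;Hc=H-11*z
print("bar by tcp",b,"hinge est",Hc)
for c in("scene","top"):
  K,p,a=info(c)
  for n,P in(("bar",b),("hinge",Hc)):
    w=K@(rot(a).T@(P-p));print(c,n,"exp",w[:2]/w[2],[(np.round(r["pixel"],1).tolist(),round(r["score"],2)) for r in m.place_of("lid_"+n,c)][:2])
print(m.read_clock())
E
```

```text
64 Frad 7.6 Ftan -2.7 Fv 2.4 err r 1.10 t 1.37 v 0.24 w 10.2
68 Frad 5.6 Ftan 0.1 Fv 2.2 err r 0.59 t 0.76 v 0.28 w 10.1
72 Frad 7.8 Ftan -2.5 Fv 2.6 err r 0.49 t 0.27 v 0.28 w 10.1
76 Frad 4.2 Ftan -1.1 Fv 3.7 err r -0.04 t -0.02 v 0.27 w 9.9
80 Frad 6.4 Ftan -2.5 Fv 4.0 err r -0.06 t -0.29 v 0.33 w 10.2
84 Frad 3.0 Ftan -1.8 Fv 5.3 err r -0.53 t -0.35 v 0.33 w 10.0
87 Frad 3.7 Ftan -2.8 Fv 5.7 err r -0.52 t -0.46 v 0.39 w 10.1
89 Frad 1.5 Ftan -0.1 Fv 5.9 err r -0.94 t -0.41 v 0.38 w 9.8
89 Frad 1.1 Ftan 0.1 Fv 4.6 err r -0.92 t -0.55 v 0.39 w 10.0
bar by tcp [ 633.73 -116.56  260.77] hinge est [ 636.95 -118.03   91.73]
scene bar exp [250.21 160.74] [([251.0, 158.0], 0.68), ([313.5, 163.6], 0.34)]
scene hinge exp [258.57 209.76] [([252.1, 211.0], 0.61)]
top bar exp [365.86 164.21] []
top hinge exp [359.94 179.48] [([363.0, 183.3], 0.87), ([209.2, 269.5], 0.63)]
31.825
```

```bash
python3 - <<'E'
from lid import *
p0=np.load("p0.npy");T=p0+arc(90)
m.servo_line(list(T+.6*u),velocity=20);m.pause(.6)
e=np.array(m.read_tool_pos())-T
print("err u %.2f z %.2f v %.2f"%(e@u,e@up,e@v))
m.servo_line(list(T+(.6-e@u)*u),velocity=10);m.pause(.8)
e=np.array(m.read_tool_pos())-T
print("err u %.2f z %.2f v %.2f"%(e@u,e@up,e@v),m.read_contact_force(),np.abs(m.read_joint_vel()).max(),m.read_grip_width(),m.read_finger_force(),m.read_clock())
save("scene","s10");print([(l,[(np.round(r["pixel"]).tolist(),round(r["score"],2)) for r in m.place_of(l,"scene")][:4]) for l in("bottle_mid","lid_bar")])
E
```

```text
err u 0.00 z -0.91 v 0.39
err u 0.02 z -0.91 v 0.40 [0.69 4.07 1.78] 0.0015232756498058274 9.75588780034656 66.67969465255737 33.8
[('bottle_mid', [([427.0, 266.0], 0.88)]), ('lid_bar', [([249.0, 162.0], 0.6)])]
```

The bottle is still on the mat: (427,266) against an expected (426,268). The lid is held at 90° and motionless, so I'm handing in.

```bash
python3 -c "
from plant import manip as m
print(m.close_job())"
```

```text
the job is handed in; nothing more can be done
None
```

The job is handed in at about 34 s of the 72 s: the bottle stands upright and released near the middle of the cork mat, and the arm is holding the lid motionless by its bar at 90°, good to about 1° by my measurements; the verdict was not shown to me.

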